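Wedge the rocking lapping box

ROBOT

A 6-joint arm with a two-finger parallel gripper is mounted at the origin on a cart in front of the work surface, level with it; the furniture and walls round the work are solid. World frame = base frame: x ahead of the robot, y to its left, z up, the work surface at z = 0. Lengths are in m, angles in rad, forces in N, time in s.
With the tool pointing down it reaches from about 0.25 to 0.725 m from the base axis. Payload 4 kg.
Tool frame: the origin (TCP) lies on the centre line of the jaws, within the pads' length; the fingertips stand tip_reach ahead of it and the grasp point (between the pads) lies 5 mm behind it (tip_reach is the distance from the TCP to the fingertips, in m); z points along the fingers, y is the direction in which the jaws open and shut (so a half turn about z gives the same grasp; the last joint's range is limited). The gripper opens to 85 mm and grips with 20 to 120 N. Pads are 22 mm wide; open, the fingers measure 114 mm over their backs; the gripper's body (76 mm by 85 mm) begins 54 mm behind the grasp point. The pads swing forward as they close: fully open they stand 13 mm farther back than shut.
Start: joints at [-1.225, 0.241, 0.005, 1.335, 0, 1.571], TCP at [0.169, -0.47, 0.245] pointing down, gripper open.
Joint ranges: [-2.72, 2.72], [-1.05, 1.87], [-1.09, 1.28], [-1.99, 2.15], [-1.42, 1.44], [-3.14, 3.14]. Speed limits (rad/s): [2.79, 2.79, 3.14, 3.14, 3.14, 3.14].

INTERFACE

Orientations are given as a unit quaternion [x, y, z, w].
In Python, from workcell import * gives the robot as it stands.
- The arm moves only by the tool arm_command, never from a script. Its arguments are lists of equal length, an entry for each row: "translation": the shift along the tool's x, y, z in cm, a list of three; "turn": the turn about the tool's z in rad; "hand": the closure, from 0 (fully open) to 1 (shut). In form: {"translation": [[x, y, z], ...], "turn": [turn, ...], "hand": [hand, ...]}. A call has 1 to 5 rows; each row is the pose to reach, as a shift and turn from the pose commanded when the call began, along the tool's axes at that moment; what a row does not reach only later rows make up. A row lasts 1/12 s, in which the tool goes at most 41.7 mm and 7.16 degrees, less where a joint would pass 70% of its speed; a pose out of reach is approached as far as the arm can. A call with a gripper value outside its range is refused whole. The fingers move at their own pace and stop on an object; the grip force is fixed at half the most. Time passes only in rows, so rows that repeat a pose let the fingers close. It gives the time, the measured TCP pose, the force and the opening at its end, in the units of the state.
- get_obs(): the state, without advancing time (a new reading comes with each control period).
- camera(name): name is "scene" or "top" or "wrist"; returns (picture, depth): 420x560x3 uint8, red, green, blue; 420x560 float32, m along the optical axis (not along the pixel's ray), 0 where there is no reading.
- camera_info(name): a dict with "mtx" (3x3 intrinsics, pixels), "world_to_cam" (4x4, takes a point from world to camera coordinates). Camera axes: x right, y down, z forward; pixel columns grow to the right and rows downward; lengths in m; the calibration is good to about 2 mm. A picture is of the moment at which its call begins: read the wrist's pose just before it. camera_info takes no time and is no camera call; for the wrist camera it gives the pose at the moment of the call.
- job_done(): hands the job in, once; it reports no verdict.
Trained networks look in the newest picture that a camera, given by its name, has taken for a name from the list of things; names that differ only in an ending like _2 or _b are one class to them, and where a whole thing is asked for, a point or a joint stands for the part that bears it (a point fixed in the world has none). Each returns a list of dicts, best first, with "conf" (0 to 1); they miss things now and then, are a little off and sometimes report something else, mostly with a low value. They report only what shows in the picture. A call takes as long as a camera call.
- search_frame(camera, name): "location" ([row, column] in pixels, amid what is visible of it).
- spot_point(camera, name): "location" ([row, column] in pixels: a listed point, or the origin of a listed thing).
The state is a dict: "clock": time; "joint_pos": joint angles; "joint_vel": joint speeds; "tau": joint torques, N m; "eef_pos": TCP position; "tool_rot": TCP orientation; "ft_force": force on the tool from outside, world axes, zero at the start; "ft_torque": the same for the moment, N m; "grip_width": finger opening in m.
Only numpy, scipy, OpenCV 4.12 (cv2) and the standard library are available. Lean on these libraries where they do the work, as an engineer would, in place of code of your own. Each camera call takes 0.05 s, during which the arm holds its last target. There are 200 camera calls.

TASK

The lapping box rocks because the foot under its yellow corner is short. With the fingertips only, push the wedge along the board under that foot until the corner no longer gives, without picking up the wedge, overdriving it so that the box tips or shifts, or disturbing the things around. Then press firmly down on the yellow corner plate to prove that the box stays level, and finish while still pressing it (about 10 N).

Things in the scene. Friction and masses are not known exactly. Their poses are not given: they have to be found in the camera images.
- lapping_box: The rocking box: dark wood, 180x150 mm (x by y), steel plate on top, 65 mm high, about 3.2 kg, on four black rubber feet; underside 20 mm above the board. Origin: centre of the footprint at sole level; +x from the drawer front (brass knob) to the back, +y left, +z up. Starts level, standing on three feet.
- short_foot_sole (a point): Spot on the board below the short foot (22 mm across; box x = -72, y = -57 mm: front right, under the yellow corner). The foot hangs 5 to 9 mm above this spot (how much is not known) while the box is level; the other three stand on the board. Point fixed to the box, axes as the box's.
- loose_corner: Yellow square plate, 30x30 mm, on top of the box's loose corner; part of the box. Origin: centre of its top face, 68 mm above the soles; axes as the box's. Unwedged, pressing it with some 2 to 8 N tips the box until the short foot lands; it comes back level when let go.
- wedge: Loose dark wooden wedge, 84 mm long (x), 40 wide (y), 60 g. Origin: centre of underside; +x to the thin tip. Its top rises evenly from 1.5 mm at the tip (x = +42) to 13 mm at x = -22; then an orange tail block 20 mm long, 26 mm high, with a flat end face at x = -42. Starts before the short foot, tip towards it, 10 to 30 mm short of the box's front.
- wedge_tail (a point): Middle of the orange block's flat end face (looking away from the box), 13 mm above the board: push the wedge here. It slides with under 1 N until it meets the foot; then the push needed climbs quickly: 3 to 8 N is snug; beyond about 11 N the box slides away or its corner is lifted. Axes as the wedge's.
- bench_board: The fixed plywood board, 400x380 mm, 12 mm thick, on which box and wedge stand. Origin: centre of its underside, on the table top (z = 0); its top is at z = 0.012.
- wedge_spare_1: Bystander: a small dark-brown packing wedge, 64x10x20 mm. Origin: centre of its underside. Leave it alone.
- seal_blank_7: Bystander: an upright cream seal stone, 19x19x56 mm. Origin: centre of its underside. Leave it alone.
- marker: Bystander: a red and white marker pen, 135 mm long, lying. Origin: centre of its underside. Leave it alone.
- wax_tin: Bystander: a round tin with dark green lid, 72 mm across, 35 mm high. Origin: centre of its underside. Leave it alone.
- loupe: Bystander: a black eye loupe, 38 mm across, 30 mm high. Origin: centre of its underside. Leave it alone.

How it is judged:
By the outcome, as a careful person would: the job done as asked, in the order asked, and still so for the second after the job is handed in, while the arm keeps its last pose, push and grip.
It also fails if it takes over 40 s, if anything falls off the work surface, if the arm or the gripper's body presses on something with over 40 N, if the wrist force passes 120 N, or if a joint passes its speed limit or range.

## Working session

There is one attempt and no reset: what is moved stays moved. The work goes in short steps, Python scripts to look and compute and a tool call to move; the robot and the scene stay as the last step left them, time stands still between calls to the robot, and variables do not carry over. Pictures are saved under pics/ and viewed, about 8 in all and at most 12, crops included, and the job is handed in when it is done.

Besides the shell and the picture viewer there is one more tool, called after "Call:" in YAML: its name, and indented under it one key for each argument. arm_command: Moves the arm, as the interface text tells. Its arguments: {"type":"object","properties":{"translation":{"type":"array","items":{"type":"array","items":{"type":"number"}}},"turn":{"type":"array","items":{"type":"number"}},"hand":{"type":"array","items":{"type":"number"}}},"required":["translation","turn","hand"]}

```bash
ls; mkdir -p pics; cat > h.py <<'E'
from workcell import *
import numpy as np, cv2
def w(name,px,z=None,depth=None):
    i=camera_info(name);K=np.array(i["mtx"]);T=np.linalg.inv(np.array(i["world_to_cam"]))
    r,c=px;d=np.linalg.inv(K)@[c,r,1.];o=T[:3,3];dw=T[:3,:3]@d
    s=(z-o[2])/dw[2] if z is not None else depth[int(round(r)),int(round(c))]
    return o+s*dw
E
python3 - <<'E'
from h import *
o=get_obs();print({k:np.round(v,3).tolist() for k,v in o.items()})
for n in("top","scene"):
    p,d=camera(n);cv2.imwrite(f"pics/{n}0.png",p[:,:,::-1]);np.save(f"{n}_d.npy",d)
    for t,z in(("wedge_tail",.025),("wedge",.012),("loose_corner",.08),("short_foot_sole",.012),("lapping_box",.012),("seal_blank_7",0),("loupe",0),("wax_tin",0),("marker",0),("wedge_spare_1",0)):
        for q in spot_point(n,t)[:2]: print(n,t,round(q["conf"],2),np.round(q["location"],1),np.round(w(n,q["location"],z),4),np.round(w(n,q["location"],depth=d),4))
E
```

```text
pics
{'clock': 0.0, 'joint_pos': [-1.225, 0.241, 0.004, 1.335, 0.0, 1.571], 'joint_vel': [-0.001, -0.001, 0.0, 0.0, -0.0, -0.001], 'tau': [0.0, -37.232, 25.241, 0.017, 0.0, 0.0], 'eef_pos': [0.169, -0.47, 0.244], 'tool_rot': [0.985, 0.172, -0.0, -0.001], 'ft_force': [-0.452, 0.025, -0.505], 'ft_torque': [-0.017, -0.0, -0.015], 'grip_width': 0.086}
top wedge_tail 0.61 [229.2 312.8] [ 0.625  -0.2002  0.025 ] [ 0.624  -0.1991  0.0364]
top wedge 0.91 [229.6 298.3] [ 0.626  -0.1676  0.012 ] [ 0.6252 -0.167   0.0219]
top loose_corner 0.43 [210.6 264.2] [ 0.6633 -0.0906  0.08  ] [ 0.6633 -0.0906  0.0804]
top short_foot_sole 0.87 [209.9 273.4] [ 0.6739 -0.1105  0.012 ] [ 0.6643 -0.1106  0.0805]
top short_foot_sole 0.49 [212.8 330.2] [ 0.6638 -0.2438  0.012 ] [ 0.6613 -0.241   0.0319]
top lapping_box 0.97 [218.2 230.6] [ 0.6566 -0.0098  0.012 ] [ 0.6488 -0.0171  0.0768]
top seal_blank_7 0.5 [177.3 307.3] [ 0.753 -0.194  0.   ] [ 0.7399 -0.1889  0.0584]
top loupe 0.84 [268.4 169.3] [0.5437 0.1352 0.    ] [0.5438 0.13   0.0195]
top loupe 0.64 [208.5 264.8] [ 0.6794 -0.0901  0.    ] [ 0.6681 -0.
[... 775 characters left out ...]
 0.0457 0.077 ]
scene lapping_box 0.74 [254.9 300.9] [ 0.6533 -0.0171  0.012 ] [0.6887 0.0397 0.0782]
scene seal_blank_7 0.75 [222.7 232. ] [ 0.7408 -0.2052 -0.    ] [ 0.7529 -0.1737  0.0291]
scene seal_blank_7 0.58 [215.3 280.6] [ 0.621  -0.1737  0.    ] [ 0.6671 -0.089   0.0812]
scene loupe 0.71 [290.  380.2] [0.5509 0.1437 0.    ] [0.5619 0.1544 0.0168]
scene loupe 0.5 [207.1 209.5] [ 0.767  -0.2885  0.    ] [ 0.7778 -0.2548  0.0284]
scene wax_tin 0.59 [208.  211.1] [ 0.7647 -0.2831  0.    ] [ 0.7751 -0.2514  0.0269]
scene marker 0.84 [180.9 223.6] [ 0.6898 -0.3769 -0.    ] [ 0.692  -0.371   0.0046]
scene wedge_spare_1 0.67 [201.8 254.7] [ 0.6547 -0.2535  0.    ] [ 0.6615 -0.2387  0.0129]
```

```bash
python3 - <<'E'
import cv2,numpy as np
p=cv2.imread("pics/top0.png");c=cv2.resize(p[130:330,130:400],None,fx=2.9,fy=2.9,interpolation=cv2.INTER_CUBIC);cv2.imwrite("pics/a.png",c)
from h import *
d=np.load("top_d.npy")
hsv=cv2.cvtColor(p,cv2.COLOR_BGR2HSV)
for nm,lo,hi in(("yellow",(22,120,100),(35,255,255)),("orange",(5,150,100),(19,255,255))):
    m=cv2.inRange(hsv,lo,hi);n,l,s,ce=cv2.connectedComponentsWithStats(m)
    for i in range(1,n):
        if s[i,4]>15:
            r=cv2.minAreaRect(np.argwhere(l==i)[:,::-1].astype(np.float32))
            print(nm,s[i],ce[i],r,w("top",ce[i][::-1],depth=d))
E
```

```text
yellow [260 201  17  17 180] [268.16111111 208.83333333] ((268.2058410644531, 208.82351684570312), (13.548388481140137, 13.548388481140137), 30.963756561279297) [ 0.66714696 -0.09925916  0.07912807]
orange [279 220  37  18 457] [298.85339168 228.99562363] ((297.17657470703125, 228.8193359375), (36.04243469238281, 16.650348663330078), 1.6365768909454346) [ 0.62666514 -0.16836058  0.02063595]
```

View pics/a.png

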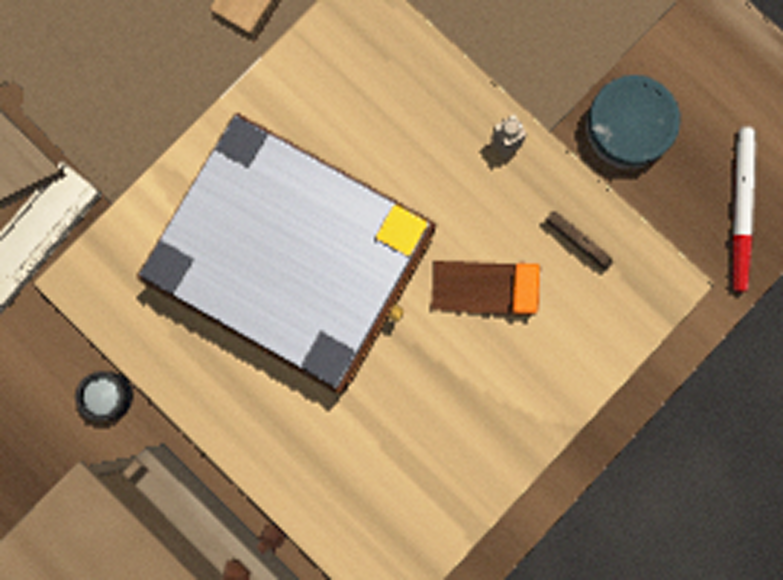

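View pics/scene0.png

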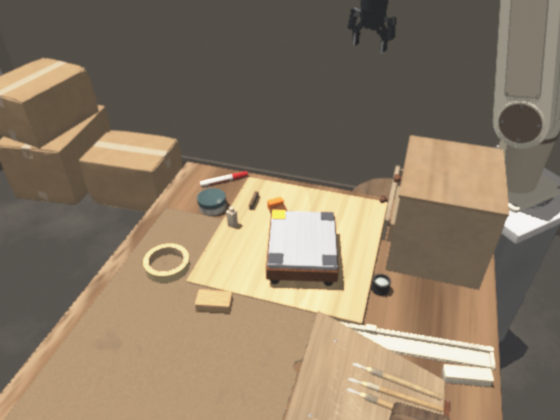

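The top view shows the yellow plate at crop (403,230) and the wedge tail at (527,288) with its tip pointing image left. The wedge's axis is about 30° off the box axis. The spare wedge is at (580,240) and the knob at (397,315). The scene view agrees. I'll get a close wrist view before touching anything.

```bash
python3 - <<'E'
import workcell;print([n for n in dir(workcell) if n[0]!='_'])
from h import *
try: print(tip_reach)
except Exception as e: print(e)
i=camera_info("wrist");T=np.linalg.inv(np.array(i["world_to_cam"]));print(np.round(T,3),i["mtx"])
E
```

```text
['Unreachable', 'camera', 'camera_info', 'get_obs', 'job_done', 'search_frame', 'spot_point', 'tip_reach']
0.014
[[ 0.339 -0.892 -0.301  0.248]
 [-0.941 -0.321 -0.107 -0.443]
 [-0.001  0.319 -0.948  0.375]
 [ 0.     0.     0.     1.   ]] [[363.37948187   0.         280.15966759]
 [  0.         363.37948187 206.23910713]
 [  0.           0.           1.        ]]
```

Call:
arm_command:
  translation:
    - [4,0,0]
    - [8,0,0]
    - [12,0,0]
    - [16,0,0]
    - [20,0,0]
  turn: [0,0,0,0,0]
  hand: [1,1,1,1,1]

```text
clock: 1.52
eef_pos: [0.3591, -0.4019, 0.2454]
tool_rot: [0.985, 0.172, 0.0, 0.0]
ft_force: [0.6, -0.5, 0.1]
grip_width: 0.0251
```

Call:
arm_command:
  translation:
    - [3.6,-1.8,0]
    - [7.2,-3.6,0]
    - [10.8,-5.4,0]
    - [14.4,-7.2,0]
    - [18,-9,0]
  turn: [0,0,0,0,0]
  hand: [1,1,1,1,1]

```text
clock: 1.93
eef_pos: [0.4976, -0.2553, 0.2453]
tool_rot: [0.985, 0.172, 0.0, 0.0]
ft_force: [0.5, -0.5, -0.1]
grip_width: 0.0003
```

Call:
arm_command:
  translation:
    - [3.4,-1.7,0]
    - [6.7,-3.4,0]
    - [6.7,-3.4,0]
    - [6.7,-3.4,0]
  turn: [0,0,0,0]
  hand: [1,1,1,1]

```text
clock: 2.27
eef_pos: [0.5491, -0.2004, 0.2447]
tool_rot: [0.985, 0.174, -0.0, -0.0]
ft_force: [-0.5, -0.5, 0.6]
grip_width: -0.0
```

```bash
python3 - <<'E'
from h import *
o=get_obs();print(o["eef_pos"],o["joint_pos"],o["ft_force"],o["grip_width"])
i=camera_info("wrist");import json
p,d=camera("wrist");cv2.imwrite("pics/w1.png",p[:,:,::-1]);np.savez("w1.npz",d=d,p=p,K=i["mtx"],W=i["world_to_cam"])
for t,z in(("wedge_tail",.025),("wedge",.012),("loose_corner",.08),("short_foot_sole",.012),("lapping_box",.012),("wedge_spare_1",0.012)):
    for q in spot_point("wrist",t)[:2]: print(t,round(q["conf"],2),np.round(q["location"],1),np.round(w("wrist",q["location"],z),4),np.round(w("wrist",q["location"],depth=d),4))
hsv=cv2.cvtColor(p,cv2.COLOR_RGB2HSV)
for nm,lo,hi,z in(("yellow",(22,120,100),(35,255,255),.08),("orange",(5,180,130),(19,255,255),.038)):
    m=cv2.inRange(hsv,lo,hi);n,l,s,ce=cv2.connectedComponentsWithStats(m)
    for k in range(1,n):
        if s[k,4]>100:
            b=cv2.boxPoints(cv2.minAreaRect(np.argwhere(l==k)[:,::-1].astype(np.float32)))
            print(nm,s[k],np.round(b).tolist());print(np.round([w("wrist",q[::-1],z) for q in b],4), np.round(w("wrist",ce[k][::-1],depth=d),4))
E
```

```text
[ 0.54906108 -0.20039867  0.24474993] [-3.49845075e-01  4.11851950e-01  2.45034640e-01  1.40468814e+00
 -2.34035288e-04  2.44182653e+00] [-0.54639283 -0.47020304  0.60425621] -8.532068406627367e-06
wedge 0.62 [ 76.8 272.4] [ 0.6286 -0.1664  0.012 ] [ 0.6285 -0.1666  0.0215]
short_foot_sole 0.81 [  9.  220.7] [ 0.6668 -0.1048  0.012 ] [ 0.6598 -0.1169  0.0735]
wedge_spare_1 0.94 [ 68.9 362.6] [ 0.6638 -0.244   0.012 ] [ 0.6615 -0.24    0.0333]
yellow [187   0  37  20 395] [[187.0, 0.0], [223.0, 0.0], [223.0, 19.0], [187.0, 19.0]]
[[ 0.6566 -0.0936  0.08  ]
 [ 0.6654 -0.118   0.08  ]
 [ 0.6536 -0.1215  0.08  ]
 [ 0.6447 -0.0968  0.08  ]] [ 0.6568 -0.1068  0.0811]
orange [ 286   68   38   50 1020] [[284.0, 109.0], [304.0, 67.0], [324.0, 76.0], [304.0, 119.0]]
[[ 0.6063 -0.1869  0.038 ]
 [ 0.6456 -0.1909  0.038 ]
 [ 0.6444 -0.21    0.038 ]
 [ 0.6048 -0.2067  0.038 ]] [ 0.6257 -0.1985  0.0389]
```

View pics/w1.png

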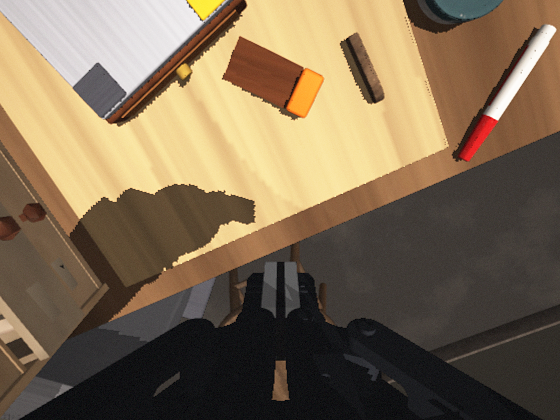

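The close view confirms the tail block at (304,93), the wedge tip near (230,65) and the spare wedge at (362,69). The knob is at (183,72) and the plate is cut off at the top edge. The wedge heads about 85° and the line to the foot is about 60°. I'll swing the nose with a gentle side push first, so I'm turning the tool and approaching now.

Call:
arm_command:
  translation:
    - [1.2,-0.9,2.3]
    - [2.4,-1.8,4.6]
    - [3.6,-2.7,7]
    - [4.6,-3.6,9.5]
    - [4.6,-3.6,9.5]
  turn: [-0.12,-0.24,-0.36,-0.48,-0.6]
  hand: [1,1,1,1,1]

```text
clock: 3.03
eef_pos: [0.5765, -0.1507, 0.1447]
tool_rot: [0.889, 0.459, -0.003, -0.003]
ft_force: [0.1, 0.7, -1.0]
grip_width: 0.0002
```

Call:
arm_command:
  translation:
    - [0,0,0]
    - [0,0,0]
    - [0,0,0]
    - [0,0,0]
    - [0,0,0]
  turn: [-0.12,-0.24,-0.36,-0.4,-0.4]
  hand: [1,1,1,1,1]

```text
clock: 3.45
eef_pos: [0.5787, -0.1536, 0.1505]
tool_rot: [0.782, 0.623, 0.0, 0.0]
ft_force: [0.1, 0.8, 0.3]
grip_width: -0.0002
```

```bash
cat > look.py <<'E'
from h import *
import sys
def look(tag):
    o=get_obs();R=o["tool_rot"];print("eef",np.round(o["eef_pos"],4),"yaw",round(np.degrees(2*np.arctan2(R[1],R[0])),1),"F",np.round(o["ft_force"],2),round(o["clock"],2))
    p,d=camera("wrist");cv2.imwrite(f"pics/{tag}.png",p[:,:,::-1])
    hsv=cv2.cvtColor(p,cv2.COLOR_RGB2HSV)
    for nm,lo,hi,z in(("yellow",(22,120,100),(35,255,255),.08),("orange",(5,180,130),(19,255,255),.038)):
        m=cv2.inRange(hsv,lo,hi);n,l,s,ce=cv2.connectedComponentsWithStats(m)
        k=1+np.argmax(s[1:,4]) if n>1 else 0
        if k:
            P=np.array([w("wrist",(r,c),z)[:2] for r,c in np.argwhere((l==k))])
            P=P if nm=="yellow" else np.array([q for q in P])
            (c,sz,a)=cv2.minAreaRect(P.astype(np.float32)*1000);print(nm,s[k].tolist(),np.round(c,1),np.round(sz,1),round(a,1))
    return p,d
if __name__=="__main__":look(sys.argv[1])
E
python3 - <<'E'
from look import *
p,d=look("w2")
for t,z in(("wedge",.012),("short_foot_sole",.012),("loose_corner",.08)):
    for q in spot_point("wrist",t)[:2]: print(t,round(q["conf"],2),np.round(q["location"],1),np.round(w("wrist",q["location"],z),4))
print("steel",np.round([w("top",(130+r/2.9,130+c/2.9),.077) for c,r in((434,225),(335,395),(140,277),(238,115))],4))
E
```

```text
eef [ 0.5787 -0.1536  0.1505] yaw 77.1 F [0.14 0.81 0.26] 3.45Traceback (most recent call last):
  File "<stdin>", line 2, in <module>
  File "look.py", line 11, in look
    P=np.array([w("wrist",(r,c),z)[:2] for r,c in np.argwhere((l==k))])
                ~^^^^^^^^^^^^^^^^^
  File "h.py", line 4, in w
    i=camera_info(name);K=np.array(i["mtx"]);T=np.linalg.inv(np.array(i["world_to_cam"]))
ValueError: time passes only in moves, steps and waits
```

View pics/w2.png

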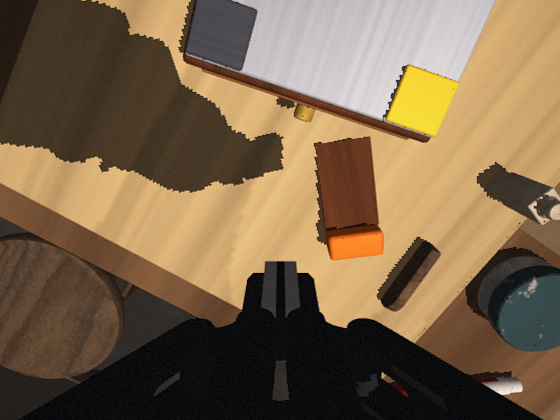

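The wrist view shows the wedge upright at (350,185), its tail at (356,243), the plate at (422,100), the knob at (304,112) and the spare wedge at (410,273). The script failed because it called camera_info too often, so I'll cache that.

```bash
sed -i 's/    i=camera_info(name);K/    i=info(name);K/; s/^def w/I={}\ndef info(n):\n    if n not in I: I[n]=camera_info(n)\n    return I[n]\ndef w/' h.py
sed -i 's/^            P=P if.*$//' look.py
python3 - <<'E'
from look import *
p,d=look("w2b")
for t,z in(("wedge",.012),("short_foot_sole",.012),("loose_corner",.08)):
    for q in spot_point("wrist",t)[:2]: print(t,round(q["conf"],2),np.round(q["location"],1),np.round(w("wrist",q["location"],z),4))
print("steel",np.round([w("top",(130+r/2.9,130+c/2.9),.077) for c,r in((434,225),(335,395),(140,277),(238,115))],4))
print("wristpts",np.round([w("wrist",q,z) for q,z in(((143,315),.013),((137,371),.013),((140,428),.077),((66,186),.077),((112,304),.04),((240,430),.032),((305,393),.032))],4))
E
```

```text
eef [ 0.5788 -0.1536  0.1505] yaw 77.0 F [0.29 0.36 1.33] 3.5
yellow [386, 65, 73, 71, 3136] [669.1 -99. ] [29.2 29.2] 59.0
orange [329, 231, 55, 29, 1275] [ 626.7 -194.6] [19.2 38.9] 84.9
wedge 0.87 [193.9 349.2] [ 0.6318 -0.1637  0.012 ]
loose_corner 0.69 [103.2 422.2] [ 0.6693 -0.1001  0.08  ]
steel [[ 0.6696 -0.1244  0.077 ]
 [ 0.5446 -0.0482  0.077 ]
 [ 0.6355  0.0964  0.077 ]
 [ 0.758   0.0231  0.077 ]]
wristpts [[ 0.6137 -0.1193  0.013 ]
 [ 0.6543 -0.1243  0.013 ]
 [ 0.6714 -0.1209  0.077 ]
 [ 0.5523 -0.054   0.077 ]
 [ 0.6091 -0.0937  0.04  ]
 [ 0.6818 -0.2059  0.032 ]
 [ 0.6478 -0.2556  0.032 ]]
```

Call:
arm_command:
  translation:
    - [0.6,-0.1,3.5]
    - [0.6,-0.1,7]
    - [0.6,-0.1,10]
    - [0.6,-0.1,12]
    - [0.6,-0.1,12]
  turn: [0,0,0,0,0]
  hand: [1,1,1,1,1]

```text
clock: 4.12
eef_pos: [0.5787, -0.1465, 0.0281]
tool_rot: [0.782, 0.623, -0.001, -0.001]
ft_force: [0.7, -0.5, 0.5]
grip_width: 0.0001
```

Call:
arm_command:
  translation:
    - [0,0.8,0]
    - [0,1.4,0]
    - [0,1.9,0]
    - [0,2.3,0]
    - [0,2.7,0]
  turn: [0,0,0,0,0]
  hand: [1,1,1,1,1]

```text
clock: 4.53
eef_pos: [0.6065, -0.1529, 0.0307]
tool_rot: [0.782, 0.623, 0.0, 0.0]
ft_force: [-0.7, -1.6, 0.4]
grip_width: 0.0004
```

```bash
python3 look.py w3
```

```text
eef [ 0.6065 -0.1529  0.0307] yaw 77.1 F [-0.68 -1.6   0.38] 4.53
yellow [410, 71, 150, 163, 16232] [669.5 -99.3] [29.6 30.1] 59.3
orange [381, 372, 17, 17, 120] [ 644.7 -199.2] [ 2.8 10.6] 37.4
```

View pics/w3.png

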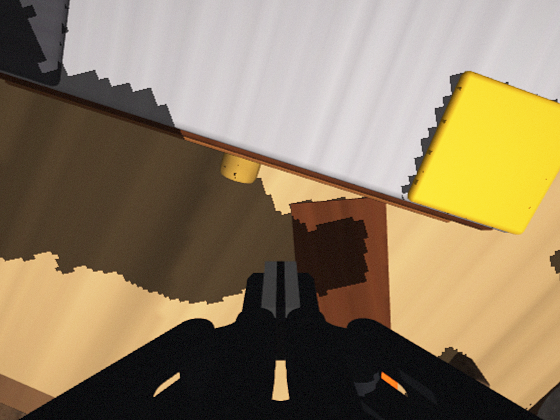

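The view shows the wedge at columns 291 to 389 and its tip at row 200, with the finger right beside it. The plate hasn't moved.

```bash
cat > w3.py <<'E'
from h import *
print(np.round([w("wrist",q,z) for q,z in(((203,291),.0135),((198,386),.0135),((320,389),.0215),((262,296),.018))],4))
E
python3 w3.py
```

```text
[[ 0.6201 -0.121   0.0135]
 [ 0.6597 -0.1278  0.0135]
 [ 0.6516 -0.1824  0.0215]
 [ 0.6166 -0.1464  0.018 ]]
```

Call:
arm_command:
  translation:
    - [0.1,0.4,0]
    - [0.2,0.8,0]
    - [0.3,1.1,0]
    - [0.4,1.4,0]
    - [0.4,1.4,0]
  turn: [0,0,0,0,0]
  hand: [1,1,1,1,1]

```text
clock: 5.0
eef_pos: [0.621, -0.1519, 0.0303]
tool_rot: [0.782, 0.623, 0.0, 0.0]
ft_force: [0.4, -0.6, -0.9]
grip_width: 0.0
```

Call:
arm_command:
  translation:
    - [0,-1,0]
    - [-0.5,-2.5,-2]
    - [-2,-4,-6]
    - [-4,-4.5,-10]
    - [-5,-4.5,-12]
  turn: [0,0,0,0,0]
  hand: [1,1,1,1,1]

```text
clock: 5.42
eef_pos: [0.5645, -0.1913, 0.1534]
tool_rot: [0.782, 0.623, 0.0, 0.001]
ft_force: [0.8, -0.6, 0.1]
grip_width: 0.0003
```

Call:
arm_command:
  translation:
    - [0,0,0]
    - [0,0,0]
  turn: [0,0]
  hand: [0.9,0.9]

```text
clock: 5.58
eef_pos: [0.5665, -0.1919, 0.153]
tool_rot: [0.782, 0.623, 0.002, 0.002]
ft_force: [-0.6, -0.5, -1.1]
grip_width: 0.0083
```

```bash
python3 look.py w4
```

```text
eef [ 0.5665 -0.1919  0.153 ] yaw 77.0 F [-0.57 -0.48 -1.06] 5.58
yellow [398, 0, 76, 58, 2962] [666.  -99.1] [27.6 29. ] 59.6
orange [347, 177, 58, 31, 1450] [ 633.  -195.3] [19.1 38.6] 71.1
```

View pics/w4.png

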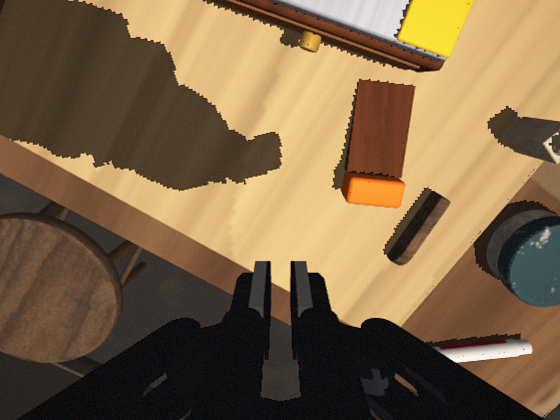

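The wedge now heads 71° with its tail at (375,190), and the line from tail to foot is 69°. The push can be straight. The spare wedge at (417,227) is untouched. I'll go behind the tail with the fingers about 8 mm apart, for a stable two-point push.

Call:
arm_command:
  translation:
    - [-1.1,2,1]
    - [-2.2,4.1,3]
    - [-2.2,6.2,5]
    - [-2.2,6.2,6]
    - [-2.2,6.2,6]
  turn: [0.1,0.11,0.11,0.11,0.11]
  hand: [0.9,0.9,0.9,0.9,0.9]

```text
clock: 6.05
eef_pos: [0.618, -0.2242, 0.0839]
tool_rot: [0.815, 0.58, -0.003, -0.004]
ft_force: [-0.5, 0.1, -0.6]
grip_width: 0.0084
```

```bash
python3 look.py w5
```

```text
eef [ 0.618  -0.2242  0.0839] yaw 70.9 F [-0.45  0.15 -0.56] 6.05
orange [256, 173, 79, 33, 1908] [ 636.2 -197.2] [16.9 39.6] 71.0
```

View pics/w5.png

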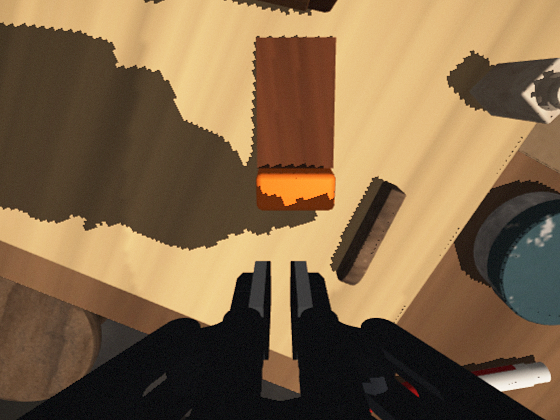

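The tail block is centred at column 296 and the fingers at 280, so I need 6 mm to the right. That leaves about 16 mm to the spare wedge. Descending.

Call:
arm_command:
  translation:
    - [-0.1,0.6,1]
    - [-0.1,0.6,3]
    - [-0.1,0.6,5]
    - [-0.1,0.6,5]
    - [-0.1,0.6,5]
  turn: [0,0,0,0,0]
  hand: [0.9,0.9,0.9,0.9,0.9]

```text
clock: 6.52
eef_pos: [0.6251, -0.2283, 0.0398]
tool_rot: [0.815, 0.579, -0.001, -0.001]
ft_force: [-0.0, -0.3, 0.6]
grip_width: 0.009
```

Call:
arm_command:
  translation:
    - [0.5,0,0]
    - [1,0,0]
    - [1.4,0,0]
    - [1.8,0,0]
    - [2.2,0,0]
  turn: [0,0,0,0,0]
  hand: [0.9,0.9,0.9,0.9,0.9]

```text
clock: 6.93
eef_pos: [0.6341, -0.2077, 0.0414]
tool_rot: [0.815, 0.579, 0.0, 0.001]
ft_force: [0.2, -0.7, 0.1]
grip_width: 0.0085
```

Call:
arm_command:
  translation:
    - [0.4,0,0]
    - [0.8,0,0]
    - [1.2,0,0]
    - [1.5,0,0]
    - [1.5,0,0]
  turn: [0,0,0,0,0]
  hand: [0.9,0.9,0.9,0.9,0.9]

```text
clock: 7.35
eef_pos: [0.6385, -0.193, 0.0402]
tool_rot: [0.815, 0.58, 0.0, -0.0]
ft_force: [0.6, 0.2, 0.1]
grip_width: 0.009
```

```bash
python3 look.py w6
```

```text
eef [ 0.6385 -0.193   0.0402] yaw 70.9 F [0.61 0.19 0.09] 7.35
yellow [192, 0, 145, 88, 10043] [ 665.8 -104.3] [18.7 29.8] 60.1
orange [277, 222, 46, 31, 966] [ 654.5 -172.5] [12.8 17.8] 70.8
```

View pics/w6.png

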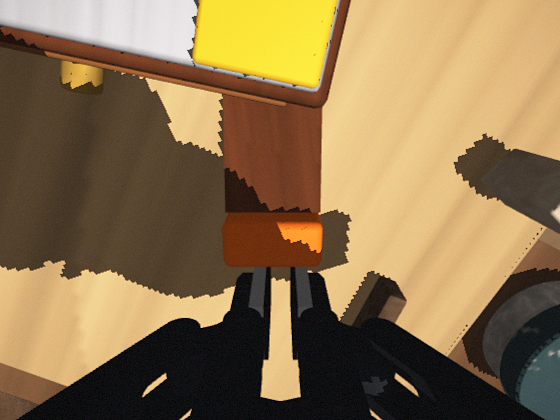

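The tip is now just under the box's front edge. The wedge spans columns 223 to 322, with the plate above it at 195 to 335. I'll check the wedge axis against the foot.

```bash
python3 - <<'E'
from h import *
P=np.array([w("wrist",q,z) for q,z in(((214,224),.025),((214,322),.025),((110,222),.0172),((110,321),.0172),((240,222),.038),((240,322),.038))]);print(np.round(P,4))
c1=(P[0]+P[1])[:2]/2;c2=(P[2]+P[3])[:2]/2;u=(c2-c1)/np.linalg.norm(c2-c1);f=np.array([.6694,-.0995])-c1
print(np.degrees(np.arctan2(u[1],u[0])),"along",f@u,"left",u[0]*f[1]-u[1]*f[0])
E
```

```text
[[ 0.6265 -0.1575  0.025 ]
 [ 0.6657 -0.1711  0.025 ]
 [ 0.6404 -0.1177  0.0172]
 [ 0.6784 -0.1309  0.0172]
 [ 0.6252 -0.1636  0.038 ]
 [ 0.6625 -0.1765  0.038 ]]
71.50566076220764 along 0.06880331468766399 left -0.0015718371612757805
```

The foot is only 1.6 mm off the wedge axis and the tip is about 6 mm under its front edge. I expect snug after 13 to 35 mm more. I'll lower slightly and push in small steps, watching force.

Call:
arm_command:
  translation:
    - [-0.4,-0.2,0.2]
    - [-0.4,-0.2,0.6]
    - [0,-0.2,0.6]
    - [0.3,-0.2,0.6]
    - [0.6,-0.2,0.6]
  turn: [0,0,0,0,0]
  hand: [0.9,0.9,0.9,0.9,0.9]

```text
clock: 7.82
eef_pos: [0.6383, -0.1874, 0.034]
tool_rot: [0.815, 0.579, -0.0, -0.0]
ft_force: [-0.2, 0.2, 0.5]
grip_width: 0.0092
```

Call:
arm_command:
  translation:
    - [0.2,0,0]
    - [0.4,0,0]
    - [0.6,0,0]
  turn: [0,0,0]
  hand: [0.9,0.9,0.9]

```text
clock: 8.07
eef_pos: [0.6405, -0.1816, 0.0344]
tool_rot: [0.815, 0.579, 0.0, 0.0]
ft_force: [-0.2, -0.1, -0.5]
grip_width: 0.0084
```

Call:
arm_command:
  translation:
    - [0.1,0,0]
    - [0.2,0,0]
    - [0.2,0,0]
  turn: [0,0,0]
  hand: [0.9,0.9,0.9]

```text
clock: 8.32
eef_pos: [0.6412, -0.1798, 0.0344]
tool_rot: [0.815, 0.579, 0.0, 0.0]
ft_force: [0.2, -0.1, -0.3]
grip_width: 0.0082
```

Call:
arm_command:
  translation:
    - [0.1,0,0]
    - [0.2,0,0]
    - [0.2,0,0]
  turn: [0,0,0]
  hand: [0.9,0.9,0.9]

```text
clock: 8.57
eef_pos: [0.6417, -0.1781, 0.0344]
tool_rot: [0.815, 0.579, 0.0, 0.0]
ft_force: [1.0, -0.6, 0.1]
grip_width: 0.0086
```

Call:
arm_command:
  translation:
    - [0.1,0,0]
    - [0.2,0,0]
    - [0.2,0,0]
  turn: [0,0,0]
  hand: [0.9,0.9,0.9]

```text
clock: 8.82
eef_pos: [0.6424, -0.1761, 0.0343]
tool_rot: [0.815, 0.579, 0.0, 0.0]
ft_force: [0.0, 0.5, 0.9]
grip_width: 0.0085
```

Call:
arm_command:
  translation:
    - [0.1,0,0]
    - [0.2,0,0]
    - [0.2,0,0]
  turn: [0,0,0]
  hand: [0.9,0.9,0.9]

```text
clock: 9.07
eef_pos: [0.6431, -0.1741, 0.0343]
tool_rot: [0.815, 0.579, 0.0, -0.0]
ft_force: [-0.2, 0.0, 0.1]
grip_width: 0.0087
```

Call:
arm_command:
  translation:
    - [0.1,0,0]
    - [0.15,0,0]
    - [0.15,0,0]
  turn: [0,0,0]
  hand: [0.9,0.9,0.9]

```text
clock: 9.32
eef_pos: [0.6435, -0.1728, 0.0343]
tool_rot: [0.815, 0.579, 0.0, -0.0]
ft_force: [-0.5, -0.8, 0.9]
grip_width: 0.0087
```

Call:
arm_command:
  translation:
    - [0.1,0,0]
    - [0.15,0,0]
    - [0.15,0,0]
  turn: [0,0,0]
  hand: [0.9,0.9,0.9]

```text
clock: 9.57
eef_pos: [0.644, -0.1714, 0.0343]
tool_rot: [0.815, 0.579, 0.0, -0.0]
ft_force: [-0.3, -0.2, -0.4]
grip_width: 0.0085
```

Call:
arm_command:
  translation:
    - [0.1,0,0]
    - [0.15,0,0]
    - [0.15,0,0]
  turn: [0,0,0]
  hand: [0.9,0.9,0.9]

```text
clock: 9.82
eef_pos: [0.6443, -0.1706, 0.0343]
tool_rot: [0.815, 0.579, -0.0, 0.0]
ft_force: [-0.8, -1.9, 0.8]
grip_width: 0.0083
```

Contact is starting. Finer steps now.

Call:
arm_command:
  translation:
    - [0.05,0,0]
    - [0.05,0,0]
    - [0.05,0,0]
  turn: [0,0,0]
  hand: [0.9,0.9,0.9]

```text
clock: 10.07
eef_pos: [0.6444, -0.1703, 0.0343]
tool_rot: [0.815, 0.579, -0.0, 0.0]
ft_force: [-1.0, -3.8, 0.6]
grip_width: 0.0088
```

```bash
python3 look.py w7; python3 -c "
from h import *
print(np.round(get_obs()['ft_force'],2))"
```

```text
eef [ 0.6444 -0.1703  0.0343] yaw 70.8 F [-1.02 -3.79  0.56] 10.07
yellow [203, 33, 152, 157, 17386] [668.8 -99.1] [29.6 29.5] 59.2
orange [280, 229, 51, 33, 1098] [ 662.1 -150.7] [13.3 19.1] 70.8
[-1.92 -4.12  0.84]
```

Call:
arm_command:
  translation:
    - [0.05,0,0]
    - [0.05,0,0]
    - [0.05,0,0]
  turn: [0,0,0]
  hand: [0.9,0.9,0.9]

```text
clock: 10.37
eef_pos: [0.6445, -0.1699, 0.0343]
tool_rot: [0.815, 0.579, -0.001, 0.0]
ft_force: [-2.0, -5.3, -0.7]
grip_width: 0.0085
```

```bash
python3 look.py w8; python3 -c "
from h import *
print(np.round(get_obs()['ft_force'],2))"
```

```text
eef [ 0.6445 -0.1699  0.0343] yaw 70.8 F [-2.02 -5.33 -0.67] 10.37
yellow [203, 35, 153, 157, 17290] [668.9 -99.2] [29.6 29.6] 59.4
orange [279, 229, 52, 33, 1146] [ 662.  -150.3] [13.3 19.5] 70.8
[-1.98 -4.11  0.79]
```

View pics/w8.png

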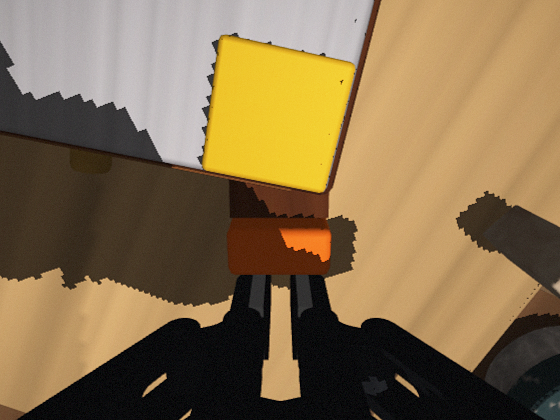

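The wedge is well under the corner: its block is at columns 228 to 330 and the plate at (280,112). The box pose is unchanged at about 5 N. I'll add a small nudge for a sure fit.

Call:
arm_command:
  translation:
    - [0.04,0,0]
    - [0.04,0,0]
    - [0.04,0,0]
  turn: [0,0,0]
  hand: [0.9,0.9,0.9]

```text
clock: 10.67
eef_pos: [0.6445, -0.1698, 0.0343]
tool_rot: [0.815, 0.579, -0.001, 0.0]
ft_force: [-1.2, -5.3, 0.1]
grip_width: 0.0082
```

```bash
python3 look.py w9
```

```text
eef [ 0.6445 -0.1698  0.0343] yaw 70.8 F [-1.15 -5.25  0.14] 10.67
yellow [203, 37, 152, 156, 17288] [668.8 -99.1] [29.7 29.5] 59.3
orange [279, 229, 52, 34, 1165] [ 662.  -150.4] [13.7 19.5] 70.8
```

Snug at about 5.5 N with almost no travel. Now backing off straight, then rising.

Call:
arm_command:
  translation:
    - [-0.4,0,0]
    - [-1.2,0,0]
    - [-1.8,0,-1]
    - [-1.8,0,-4.5]
    - [-1.8,0,-8]
  turn: [0,0,0,0,0]
  hand: [0.9,0.9,0.9,0.9,1]

```text
clock: 11.13
eef_pos: [0.637, -0.1856, 0.1133]
tool_rot: [0.815, 0.579, -0.001, -0.003]
ft_force: [1.1, -0.6, 0.8]
grip_width: 0.0005
```

Call:
arm_command:
  translation:
    - [0,0,-2]
    - [0,0,-2.5]
    - [0,0,-2.5]
  turn: [0,0,0]
  hand: [1,1,1]

```text
clock: 11.38
eef_pos: [0.6406, -0.1863, 0.1428]
tool_rot: [0.815, 0.579, 0.002, 0.002]
ft_force: [0.7, 0.0, 0.1]
grip_width: -0.0
```

```bash
python3 look.py w10
```

```text
eef [ 0.6406 -0.1863  0.1428] yaw 70.8 F [0.73 0.01 0.07] 11.38
yellow [240, 26, 69, 74, 3756] [667.3 -98.7] [29. 29.] 59.3
orange [246, 141, 61, 30, 1350] [ 650.4 -149. ] [18.8 38.5] 70.8
```

View pics/w10.png

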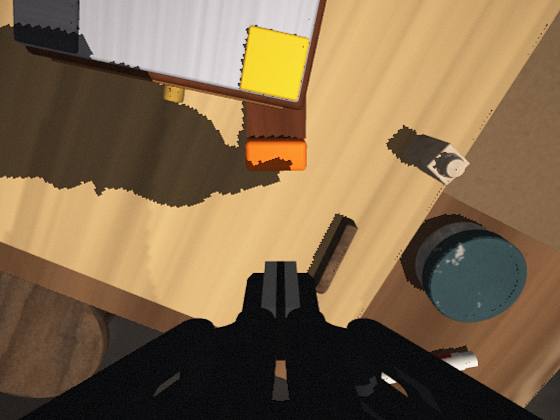

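The wedge stayed snug under the plate corner, with its block at (276,155) and the plate at (275,63). The bystanders haven't moved. Going over the plate to press.

Call:
arm_command:
  translation:
    - [3,0,0]
    - [6,-0.1,1]
    - [9.1,-0.2,2]
    - [9.1,-0.2,3.5]
    - [9.1,-0.2,3.5]
  turn: [0,0,0,0,0]
  hand: [1,1,1,1,1]

```text
clock: 11.85
eef_pos: [0.6639, -0.0965, 0.0984]
tool_rot: [0.814, 0.581, -0.004, -0.004]
ft_force: [-1.9, 0.3, -0.7]
grip_width: -0.0
```

Call:
arm_command:
  translation:
    - [0,0,0.4]
    - [0,0,0.7]
    - [0,0,0.7]
  turn: [0,0,0]
  hand: [1,1,1]

```text
clock: 12.1
eef_pos: [0.6664, -0.1002, 0.0965]
tool_rot: [0.816, 0.579, -0.001, -0.0]
ft_force: [0.1, 1.4, -0.3]
grip_width: 0.0002
```

Call:
arm_command:
  translation:
    - [0,0,0.1]
    - [0,0,0.1]
    - [0,0,0.1]
  turn: [0,0,0]
  hand: [1,1,1]

```text
clock: 12.35
eef_pos: [0.6672, -0.0999, 0.097]
tool_rot: [0.815, 0.579, 0.0, 0.0]
ft_force: [0.5, 0.8, -0.3]
grip_width: 0.0
```

Call:
arm_command:
  translation:
    - [0,0,0.1]
    - [0,0,0.1]
    - [0,0,0.1]
  turn: [0,0,0]
  hand: [1,1,1]

```text
clock: 12.6
eef_pos: [0.667, -0.0993, 0.0955]
tool_rot: [0.815, 0.579, 0.0, 0.0]
ft_force: [-1.3, 0.6, -1.1]
grip_width: 0.0
```

Call:
arm_command:
  translation:
    - [0,0,0.1]
    - [0,0,0.1]
    - [0,0,0.1]
  turn: [0,0,0]
  hand: [1,1,1]

```text
clock: 12.85
eef_pos: [0.6669, -0.0991, 0.0942]
tool_rot: [0.815, 0.579, -0.0, -0.0]
ft_force: [-0.1, -0.2, -0.2]
grip_width: -0.0001
```

Call:
arm_command:
  translation:
    - [0,0,0.1]
    - [0,0,0.1]
    - [0,0,0.1]
  turn: [0,0,0]
  hand: [1,1,1]

```text
clock: 13.1
eef_pos: [0.6671, -0.0991, 0.0941]
tool_rot: [0.815, 0.579, 0.0, 0.0]
ft_force: [-2.2, -0.3, 4.4]
grip_width: 0.0
```

Contact at tip height 0.080, as expected. Increasing the press.

Call:
arm_command:
  translation:
    - [0,0,0.05]
    - [0,0,0.05]
    - [0,0,0.05]
  turn: [0,0,0]
  hand: [1,1,1]

```text
clock: 13.35
eef_pos: [0.6671, -0.0991, 0.0941]
tool_rot: [0.815, 0.579, 0.0, 0.0]
ft_force: [-2.5, 1.0, 7.4]
grip_width: 0.0002
```

Call:
arm_command:
  translation:
    - [0,0,0.05]
    - [0,0,0.05]
    - [0,0,0.05]
  turn: [0,0,0]
  hand: [1,1,1]

```text
clock: 13.6
eef_pos: [0.6671, -0.0992, 0.094]
tool_rot: [0.815, 0.579, 0.0, 0.0]
ft_force: [-3.4, 0.4, 8.9]
grip_width: -0.0
```

Call:
arm_command:
  translation:
    - [0,0,0.03]
    - [0,0,0.03]
    - [0,0,0.03]
    - [0,0,0.03]
    - [0,0,0.03]
  turn: [0,0,0,0,0]
  hand: [1,1,1,1,1]

```text
clock: 14.02
eef_pos: [0.6671, -0.0992, 0.094]
tool_rot: [0.815, 0.579, 0.0, 0.0]
ft_force: [-4.2, 0.6, 8.8]
grip_width: -0.0
```

```bash
python3 - <<'E'
from h import *
F=[]
for k in range(4):
    p,d=camera("top");F.append(get_obs()["ft_force"])
o=get_obs();print(np.round(F,1),o["eef_pos"],o["clock"])
cv2.imwrite("pics/t2.png",cv2.resize(p[130:330,130:400],None,fx=2.9,fy=2.9)[:,:,::-1])
E
```

```text
[[-4.1  0.4  9.8]
 [-4.   0.9  9. ]
 [-3.9  1.3 10.3]
 [-4.4  0.3  8.9]] [ 0.66709939 -0.09918932  0.09395487] 14.2167
```

View pics/t2.png

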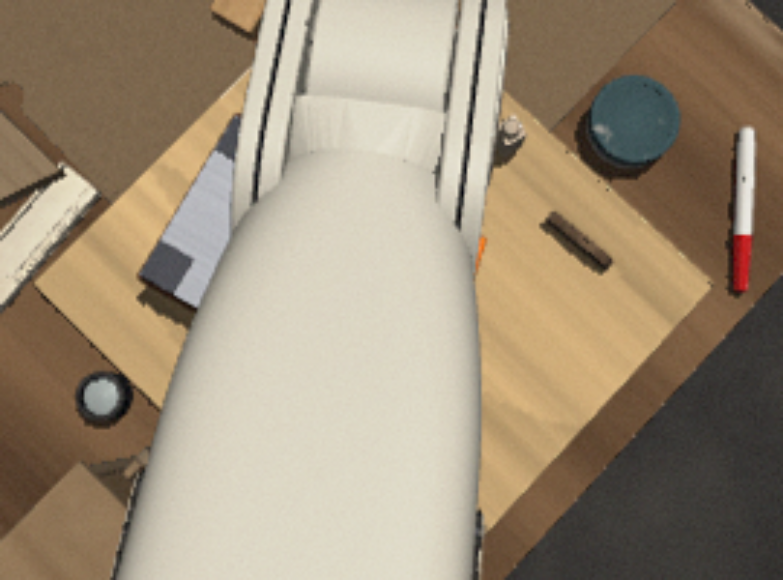

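The top view shows the arm over the box and all bystanders where they were. The press is about 9.5 N with no sink, but there is a 4 N sideways load. I'll relieve that and settle near 10 N.

Call:
arm_command:
  translation:
    - [-0.01,-0.03,0.02]
    - [-0.02,-0.06,0.03]
    - [-0.02,-0.06,0.03]
    - [-0.02,-0.06,0.03]
    - [-0.02,-0.06,0.03]
  turn: [0,0,0,0,0]
  hand: [1,1,1,1,1]

```text
clock: 14.63
eef_pos: [0.6671, -0.0992, 0.094]
tool_rot: [0.815, 0.579, 0.001, 0.001]
ft_force: [-2.4, -0.4, 10.5]
grip_width: -0.0003
```

```bash
python3 - <<'E'
from h import *
F=[];
for k in range(4):
    p,d=camera("wrist");F.append(get_obs()["ft_force"])
o=get_obs();print(np.round(F,1),o["eef_pos"],o["clock"])
import look;look.look("w11")
E
```

```text
[[-3.2  0.8  9.5]
 [-3.   0.3 10.6]
 [-3.2  0.3 10. ]
 [-3.  -0.7 10.1]] [ 0.66707937 -0.09921112  0.09397491] 14.8333
eef [ 0.6671 -0.0992  0.094 ] yaw 70.8 F [-3.05 -0.69 10.1 ] 14.83
```

Steady at 10 N with no sink. Handing in.

```bash
python3 -c "
from h import *
print(job_done())
o=get_obs();print(o['ft_force'],o['eef_pos'],o['clock'])"
```

```text
the job is handed in; nothing more can be done
None
the job is handed in; nothing more can be done
```

The wedge is snug under the short foot, and I handed the job in while still pressing the yellow plate at about 10 N. The robot's clock stood at 14.8 s.

- **Pushing the wedge:** It started about 25° off the line to the foot, so I swung its nose round with the closed fingertips. I then pushed the tail along the board until the force climbed to about 5.5 N with almost no further travel. The wedge was never gripped or lifted.
- **Box during the push:** Before and after contact, the plate measured the same to within about 0.5 mm and 0.3°. The wrist picture after I backed off showed the wedge still in place.
- **Press test:** The fingertips met the plate at its level height of 80 mm. They sank about 0.1 mm as the press rose from 4 to 10 N, so the corner no longer gives.
- **Bystanders:** They looked unmoved in the last pictures. The arm hid part of the last top view.

About 3 N of sideways load stayed on the plate during the press. I eased it from 4 N, and the fingertips did not move under it. My last wrist check could not see the plate, so the box's final pose rests on the force and height readings.

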